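Unlock the buckle tray by its dial and bring it to the granite slab

ROBOT

A 7-joint arm with a two-finger parallel gripper is mounted at the origin on a cart in front of the work surface, level with it; the furniture and walls round the work are solid. World frame = base frame: x ahead of the robot, y to its left, z up, the work surface at z = 0. Lengths are in m, angles in rad, forces in N, time in s.
With the tool pointing down it reaches from about 0.4 to 0.875 m from the base axis. Payload 19.3 kg.
Tool frame: the origin (TCP) lies at the very end of the fingers, on their centre line; the grasp point (between the pads) lies 19 mm behind it; z points along the fingers, y is the line along which they close (so a half turn about z gives the same grasp; the last joint's range is limited). The gripper opens to 85 mm and grips with 20 to 120 N. Pads are 22 mm wide; open, the fingers measure 114 mm over their backs; the gripper's body (76 mm by 85 mm) begins 54 mm behind the grasp point. The pads swing forward as they close: fully open they stand 13 mm farther back than shut.
Start: joints at [-1.248, 0.521, -0.036, 1.599, 0.021, 1.021, -0.113], TCP at [0.239, 0.577, 0.231] pointing down, gripper open.
Joint ranges: [-2.91, 2.91], [-0.3, 2.13], [-1.5, 1.42], [0.17, 2.43], [-1.26, 4.41], [0.16, 1.93], [-2.52, 2.52]. Speed limits (rad/s): [1.89, 1.89, 2.39, 2.39, 3.01, 3.01, 3.01].

INTERFACE

Orientations are given as [roll, pitch, yaw] about the fixed x, y, z axes, in that order (R = Rz(yaw) Ry(pitch) Rx(roll)).
In Python, from workcell import bot, grab_frame, calibration, job gives the robot as it stands.
- The arm moves only by the shell command python3 -m creep 'ROWS' [FORCE]. ROWS is a JSON list of rows, 1 to 5 of them, each of 7 numbers: the finger opening in m, then dx, dy, dz in m, then a rotation vector rx, ry, rz in rad; each row is the pose to reach, as a shift and turn from the pose commanded when the command began, along the tool's axes at that moment; what a row does not reach only later rows make up. A row lasts 1/8 s, in which the tool goes at most 0.0625 m and 0.188 rad, less where a joint would pass 70% of its speed; a pose out of reach is approached as far as the arm can. The fingers move at their own pace and stop on an object; FORCE is the grip in N (left out, the last holds). Time passes only in rows, so rows that do not move let the fingers close. It prints the time, the measured TCP pose, the force, the opening and the grip force at its end.
- bot.observe(): the state, without advancing time (a new reading comes with each control period).
- grab_frame(name): name is "scene" or "top" or "wrist"; returns (picture, depth): 400x640x3 uint8, blue, green, red; 400x640 float32, m along the optical axis (not along the pixel's ray), 0 where there is no reading.
- calibration(name): a dict with "vfov" (degrees; the focal length in pixels is half the picture's height over the tangent of half this angle, whatever the lens; pixels are square), "cx", "cy" (the principal point, pixels), "eye" and "attitude" of the camera in the world. Camera axes: x right, y down, z forward; pixel columns grow to the right and rows downward; lengths in m; the calibration is good to about 2 mm. A picture is of the moment at which its call begins: read the wrist's pose just before it. calibration takes no time and is no camera call; for the wrist camera it gives the pose at the moment of the call.
- job.job_done(): hands the job in; it is judged then, once.
The state is a dict: "clock": time; "qpos": joint angles; "qd": joint speeds; "joint_efforts": joint torques, N m; "position": TCP position; "tool_rot": TCP orientation; "force": force on the tool from outside, world axes, zero at the start; "moment": the same for the moment, N m; "grip_width": finger opening in m; "finger_force": force on a finger pad.
Only numpy, scipy, OpenCV 4.12 (cv2) and the standard library are available. Lean on these libraries where they do the work, as an engineer would, in place of code of your own. Each camera call takes 0.05 s, during which the arm holds its last target. There are 200 camera calls.

TASK

Unlock the buckle tray by turning the hood's dial right (clockwise) to 25, left to 5 and right again to 12, then draw the tray all the way out of the hood onto the bench by its front pull and let go of it. Take it again by its cross bar, carry it level with both buckles in it, and set it down flat in the middle of the granite slab, without dropping it or disturbing the thread spool, the cement tin and the dye bottle.

Things in the scene. Friction and masses are not known exactly. Their poses are not given: they have to be found in the camera images.
- hood: Grey sheet-steel hood screwed to the bench: a bottomless box 212 mm long (x), 105 mm wide, 76 mm high. Origin: centre of its underside, on the bench; z up. Its x axis runs from the open mouth (x = -106 mm, closed by the tray's front panel) to the rear wall (x = +106 mm). The tray slides out along the hood's -x. On the roof, towards the rear, is the dial in its number ring.
- zero (a point): Zero mark (white arrowhead) of the fixed dark number ring on the hood's roof, 44 mm from the dial's axis towards the hood's rear (+x), 80 mm above the bench. The ring is 95 mm across, without numerals: 100 white graduations of 3.6 degrees count clockwise seen from above from this zero, longer at every 5, longest at every 10. Axes as the hood.
- dial_axis (a point): Point on the dial's vertical axis, 55 mm to the rear of the hood's centre, 104 mm above the bench: the height at which to grip the dial's bar. Axes as the hood. The lock: three slotted wheels on this axis. The dial drives the second after 47 degrees of free motion, the second drives the third after 47 more, so order, sense and end points of the turns all count.
- dial: Turning dial: disc 65 mm across, its top 87 mm above the bench; on it an upright dark bar grip across the axis, 50 mm long, 16 mm wide, from 87 to 113 mm above the bench. Origin: on the axis, at bench level; z up, x the way it points. At number n its x is turned 0.06283 n rad clockwise (from above) from the hood's x. Turns with under 0.2 N m and stays where left.
- pointer (a point): Over the nose of the dial's pointer: 30 mm from the axis, 104 mm above the bench; axes as the dial. The pointing half of the bar has a white line on top. It starts between 1 and 18: turn clockwise straight to 25 (no full turns needed), back to 5, then to 12, each within 2 graduations. If a number was overshot, turn left to 90 (10 below zero) and begin again with 25.
- tray: Open metal tray, loose, 0.34 to 0.55 kg: box 130 mm long (x), 96 mm wide (y), walls 34 mm high, floor 3 mm thick. Origin: centre of its underside; x to its rear, z up. In the hood its axes are the hood's and its origin is 41 mm before the hood's. Front panel at x = -65 to -69 mm, 105 mm wide, 74 mm high. Locked, it has about 4 mm of play; free, it slides with 2 to 7 N.
- post (a point): Top of the upright locking post behind the tray, 62 mm above the tray's underside, 8 mm square, 86 mm to the rear of its origin (rear end of all: 93 mm). It stands in the lock's wheels and comes out towards the mouth only when all three slots face it. Draw the tray 165 to 175 mm so that the post is clear of the hood before you lift.
- pull (a point): Middle of the upright bar of the D pull on the tray's front, 45 mm above the tray's underside, 98.5 mm before its origin: steel bar 12 mm wide (tray y), 11 mm deep (tray x), from 15 to 65 mm height, 23 mm clear of the panel, free on both sides. Pinch it from above, fingers closing along tray y. Axes as the tray.
- bar (a point): Middle of the tray's cross bar, 57 mm above its underside, over its origin: dark steel bar 12 mm thick (tray x), 14 mm high, 91 mm long (tray y), top at 64 mm. Nearly over the centre of mass. Pinch it from above, fingers closing along tray x; 50 mm free before and behind it. Axes as the tray.
- buckle_steel: loose silvery belt buckle, 46x44x9 mm, flat in the front half of the tray, between front panel and cross bar; origin: centre of its underside.
- buckle_brass: loose brass belt buckle, 46x44x9 mm, flat in the rear half of the tray; origin: centre of its underside.
- slab: dark granite carving slab, 165 mm (x) by 235 mm (y), 18 mm thick, 2.1 kg, lying on the bench; origin: centre of its underside. The tray may stand on it any way round.
- spool: spool of cream thread with black ends standing on the bench, 68 mm high, bystander; origin: centre of its underside.
- tin: tin of contact cement with a screw cap standing on the bench, 62 mm across, 102 mm high, bystander; origin: centre of its underside.
- bottle: small dye bottle, 39 mm across, 93 mm high, bystander; origin: centre of its underside.

How it is judged:
By the outcome, as a careful person would: the job done as asked, in the order asked, and still so for the second after the job is handed in, with the robot touching nothing.
It also fails if it takes over 62 s, if anything falls off the work surface, if the arm or the gripper's body presses on something with over 40 N, if the wrist force passes 120 N, or if a joint passes its speed limit or range.

## Working session

There is one attempt and no reset: what is moved stays moved. The work goes in short steps, Python scripts to look and compute and a shell command to move; the robot and the scene stay as the last step left them, time stands still between calls to the robot, and variables do not carry over. Pictures are saved under pics/ and viewed, at most 10 in all, crops included, and the job is handed in when it is done.

```bash
ls; mkdir -p pics; python3 - <<'E'
from workcell import bot, grab_frame, calibration
import cv2,numpy as np
s=bot.observe(); print(s['clock'],s['position'],s['tool_rot'])
ims=[]
for n in ("scene","top"):
    c=calibration(n); print(n,c)
    im,d=grab_frame(n); cv2.imwrite(f'pics/{n}0.png',im); np.save(f'{n}0.npy',d)
print(calibration("wrist"))
E
```

```text
pics
0.0 [0.23912974 0.57706807 0.2307271 ] [-3.14043742e+00  7.77800576e-05  2.74881160e+00]
scene {'vfov': 45.28943397823381, 'cx': 315.4096066586375, 'cy': 197.070646728488, 'eye': array([-0.03260904, -0.30112648,  0.75416974]), 'attitude': array([-2.30320312,  0.00376517, -0.99993572])}
top {'vfov': 52.57097063387459, 'cx': 316.0765627721355, 'cy': 203.89907586034224, 'eye': array([0.37653321, 0.11795514, 1.09426257]), 'attitude': array([-2.92329878,  0.00476224, -1.64822702])}
{'vfov': 70.89168488142032, 'cx': 317.05430202827966, 'cy': 196.61169739291074, 'eye': array([0.17080663, 0.60661673, 0.37413536]), 'attitude': array([2.85115136e+00, 1.19221377e-03, 1.17934950e+00])}
```

View pics/top0.png

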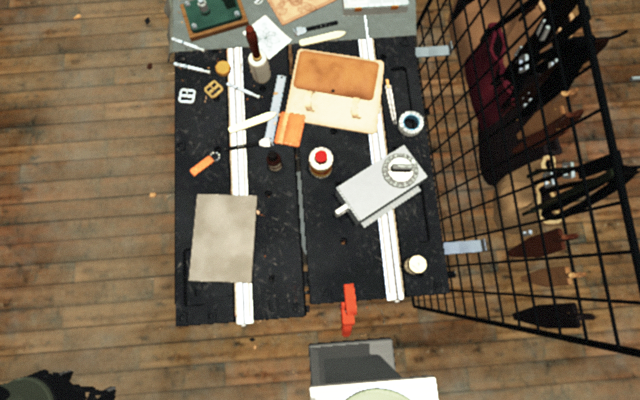

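View pics/scene0.png

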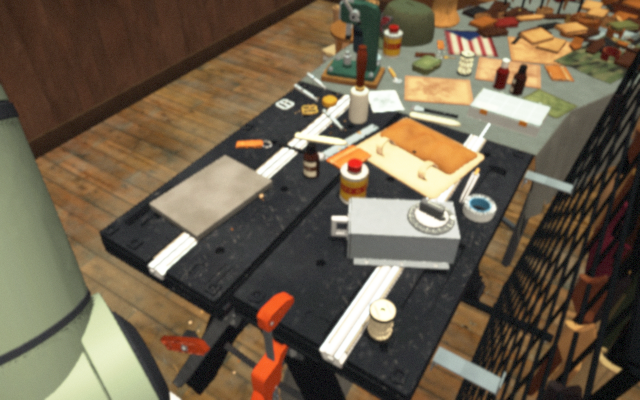

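```bash
cat > h.py <<'E'
from workcell import bot, grab_frame, calibration, job
import cv2, numpy as np
from scipy.spatial.transform import Rotation as Ro
def cam(n):
    c=calibration(n); return dict(R=Ro.from_euler('xyz',c['attitude']).as_matrix(),e=np.array(c['eye']),f=200/np.tan(np.radians(c['vfov'])/2),cx=c['cx'],cy=c['cy'])
def rays(c,u,v): return np.stack([(u-c['cx'])/c['f'],(v-c['cy'])/c['f'],np.ones_like(u*1.)],-1)@c['R'].T
def cloud(c,d):
    v,u=np.mgrid[:d.shape[0],:d.shape[1]]; P=c['e']+rays(c,u,v)*d[...,None]; P[d<=0]=np.nan; return P
def atz(c,u,v,z):
    r=rays(c,np.float64(u),np.float64(v)); return c['e']+r*(z-c['e'][2])/r[2]
def tri(obs):  # obs: (cam,u,v)
    A=np.zeros((3,3));b=np.zeros(3)
    for c,u,v in obs:
        r=rays(c,np.float64(u),np.float64(v)); r/=np.linalg.norm(r); M=np.eye(3)-np.outer(r,r); A+=M; b+=M@c['e']
    return np.linalg.solve(A,b)
def proj(c,P):
    p=(np.asarray(P)-c['e'])@c['R']; return p[...,:2]/p[...,2:]*c['f']+[c['cx'],c['cy']]
def tool(): s=bot.observe(); return s,Ro.from_euler('xyz',s['tool_rot']).as_matrix(),np.array(s['position'])
def go(target,yaw=None):
    "shift in tool axes, and rotation vector to a down-pointing pose of given yaw"
    s,R,p=tool(); d=R.T@(np.asarray(target)-p)
    out=[np.round(d,4)]
    if yaw is not None:
        T=Ro.from_euler('xyz',[np.pi,0,yaw]).as_matrix(); out.append(np.round(Ro.from_matrix(R.T@T).as_rotvec(),4))
    print('t',s['clock'],'d',*out)
E
python3 - <<'E'
from h import *
for n in ('top','scene'):
    c=cam(n); P=cloud(c,np.load(n+'0.npy')); im=cv2.imread(f'pics/{n}0.png'); z=P[...,2]
    for nm,lo,hi,(x0,x1,y0,y1) in (('hood',.07,.083,(.3,.9,-.4,.1)),('slab',.012,.024,(.2,.7,.1,.6)),('mid',.085,.13,(.2,.9,-.4,.4)),('spool',.06,.072,(.2,.5,-.4,-.1))):
        m=((z>lo)&(z<hi)&(P[...,0]>x0)&(P[...,0]<x1)&(P[...,1]>y0)&(P[...,1]<y1)).astype(np.uint8)
        k,l,st,ce=cv2.connectedComponentsWithStats(m)
        for i in range(1,k):
            if st[i,4]<30: continue
            Q=P[l==i]; r=cv2.minAreaRect((Q[:,:2]*1000).astype(np.float32))
            print(n,nm,st[i,4],ce[i].round(),'rect',np.round(r[0],1),np.round(r[1],1),round(r[2],1),'z',np.median(Q[:,2]).round(4))
    pts={'top':[(224,238),(382,186),(250,300)],'scene':[(210,195)]}[n]
    print([P[v,u].round(4) for u,v in pts])
E
```

```text
top hood 2683 [378. 185.] rect [648.  -70.2] [105.4 218.5] 28.6 z 0.0771
top hood 196 [324. 160.] rect [723.5  76.3] [60.8 47.1] 0.4 z 0.08
top hood 263 [501. 214.] rect [ 540.2 -364.1] [295.9   9.8] 0.7 z 0.0762
top hood 32 [516. 251.] rect [ 442.  -385.4] [25.9  4. ] 5.9 z 0.0775
top hood 74 [418. 261.] rect [ 437.7 -136.8] [42.8 33.4] 74.9 z 0.0712
top slab 5338 [224. 238.] rect [545.4 358.8] [166.3 234.8] 83.6 z 0.0188
top mid 94 [482. 102.] rect [ 842.2 -361.8] [114.8  11.9] 0.1 z 0.0885
top mid 64 [272. 154.] rect [739.8 209.3] [21.  20.9] 60.5 z 0.0932
top mid 146 [321. 156.] rect [722.5  83.1] [31.1 30.6] 86.1 z 0.1017
top mid 452 [401. 169.] rect [ 673.8 -120.8] [65.8 61.9] 27.7 z 0.0893
top mid 46 [527. 249.] rect [ 444.1 -387.6] [39.   2.7] 2.4 z 0.1235
top mid 65 [520. 250.] rect [ 444.3 -385.6] [34.   4.7] 2.1 z 0.0964
top mid 44 [533. 278.] rect [ 374.5 -389.3] [26.2  4.3] 3.1 z 0.1218
top mid 106 [540. 316.] rect [ 287.8 -390.5] [47.4  4.2] 1.1 z 0.1208
top mid 61 [533. 315.] rect [ 286.3 -388.4] [40.   4.1] 0.2 z 0.0926
top mid 66 [531. 330.] rect [ 255.8 -369.7] [ 8.
[... 973 characters left out ...]
48.2 62.9] 11.0 z 0.097
scene mid 48 [571. 235.] rect [ 742.4 -366. ] [6.7 5.9] 81.5 z 0.1013
scene mid 45 [562. 265.] rect [ 660.1 -368. ] [5.9 5.9] 20.8 z 0.1009
scene mid 41 [551. 298.] rect [ 578.2 -368.1] [6.  4.3] 67.4 z 0.0997
scene mid 43 [539. 335.] rect [ 495.9 -369.3] [6.  4.2] 83.0 z 0.0984
scene mid 113 [542. 371.] rect [ 437.5 -387.6] [30.9  4.7] 7.5 z 0.0993
scene mid 37 [525. 378.] rect [ 414.4 -369.9] [5.3 3.3] 61.7 z 0.0975
scene spool 552 [382. 311.] rect [ 428.1 -136.9] [47.7 47.5] 86.6 z 0.0675
scene spool 213 [519. 377.] rect [ 436.2 -366.1] [93.9  9.3] 0.5 z 0.0697
scene spool 49 [534. 384.] rect [ 438.1 -388.7] [22.5  8.7] 4.2 z 0.066
[array([0.5287, 0.3514, 0.0197])]
```

```bash
python3 -c "
from h import *
go([.675,-.12,.23],np.radians(82)); print(bot.observe()['qpos'])"
```

```text
t 0.1 d [-0.6695 -0.4772  0.0013] [-8.0000e-04  7.0000e-04  1.3176e+00]
[-1.24818442  0.52195083 -0.03631324  1.59992089  0.02117934  1.02109673
 -0.11280886]
```

```bash
R='python3 -m creep'
python3 -m creep '[[0.085,-0.05,-0.036,0,0,0,0],[0.085,-0.1,-0.071,0,0,0,0],[0.085,-0.15,-0.107,0,0,0,0],[0.085,-0.2,-0.142,0,0,0,0],[0.085,-0.25,-0.178,0,0,0,0]]' 40
python3 -m creep '[[0.085,-0.05,-0.036,0,0,0,0.1],[0.085,-0.1,-0.071,0,0,0,0.25],[0.085,-0.15,-0.107,0,0,0,0.4],[0.085,-0.2,-0.142,0,0,0,0.55],[0.085,-0.25,-0.178,0,0,0,0.7]]'
python3 -c "
from h import *
go([.675,-.12,.23],np.radians(82)); print(bot.observe()['qpos'])"
```

```text
clock: 0.72
position: [0.4028, 0.3154, 0.2313]
tool_rot: [-3.142, -0.0, 2.749]
force: [1.1, 1.1, -0.1]
grip_width: 0.0849
finger_force: 0.0
clock: 1.35
position: [0.5656, 0.0554, 0.2313]
tool_rot: [3.142, -0.0, 2.044]
force: [0.7, 1.7, 0.4]
grip_width: 0.0852
finger_force: 0.0
t 1.35 d [-0.206   0.0174  0.0012] [-0.00e+00 -1.00e-04  6.13e-01]
[-0.39843888  0.44396566  0.27136821  1.7641773  -0.14189857  0.95255585
  0.40370701]
```

```bash

python3 -m creep '[[0.06,-0.05,0.004,0,0,0,0.16],[0.06,-0.1,0.009,0,0,0,0.32],[0.06,-0.155,0.013,0,0,0,0.48],[0.06,-0.206,0.0174,0,0,0,0.61],[0.06,-0.206,0.0174,0,0,0,0.61]]'
python3 - <<'E'
from h import *
s=bot.observe();c=cam('wrist'); im,d=grab_frame('wrist'); np.savez('w1.npz',d=d,**c); cv2.imwrite('pics/w1.png',im)
print(s['position'],s['tool_rot'],s['qpos'])
a=np.radians(-61.4);ax=np.array([.675,-.120,.087]); print(proj(c,ax),proj(c,ax+.044*np.array([np.cos(a),np.sin(a),0])-[0,0,.007]))
im2=cv2.resize(im,None,fx=1.25,fy=1.25);cv2.imwrite('pics/w1b.png',im2)
E
```

```text
clock: 1.98
position: [0.6754, -0.1219, 0.2303]
tool_rot: [-3.141, 0.002, 1.433]
force: [-0.2, 0.3, 0.2]
grip_width: 0.0601
finger_force: 0.0
[ 0.67539977 -0.12188832  0.23031261] [-3.14083871e+00  2.41675915e-03  1.43271215e+00] [-0.16460114  0.66390986  0.43200296  1.43666258 -0.29013773  1.10519439
  0.17904456]
[317.66425082 184.10869496] [341.1601946  213.46738096]
```

View pics/w1b.png

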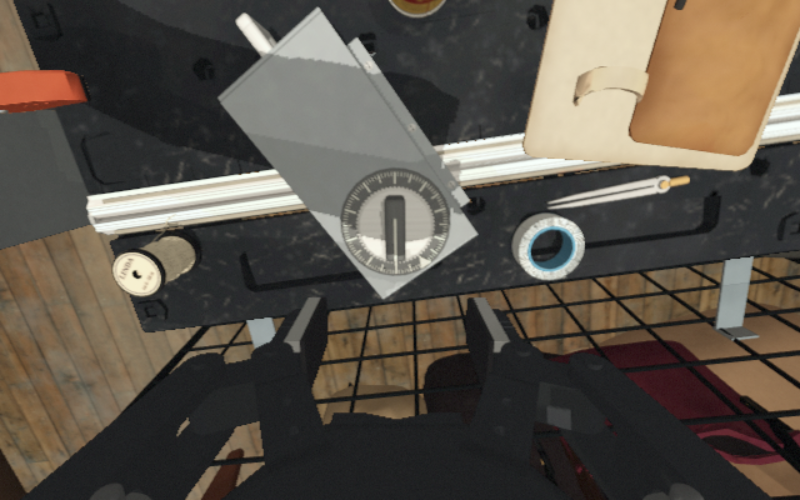

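```bash
python3 - <<'E'
from h import *
w=np.load('w1.npz'); c={k:w[k] for k in('R','e','f','cx','cy')}; im=cv2.imread('pics/w1.png'); P=cloud(c,w['d']); z=P[...,2]
m=((z>.07)&(z<.081)&(abs(P[...,0]-.65)<.2)&(abs(P[...,1]+.07)<.2)).astype(np.uint8)
k,l,st,ce=cv2.connectedComponentsWithStats(m); i=1+np.argmax(st[1:,4]); Q=P[l==i]
r=cv2.minAreaRect((Q[:,:2]*1000).astype(np.float32)); print('hood',r,np.median(Q[:,2]))
m=(z>.107)&(z<.119)&(np.hypot(P[...,0]-.675,P[...,1]+.12)<.04); Q=P[m]; rb=cv2.minAreaRect((Q[:,:2]*1000).astype(np.float32)); print('bar',rb,np.median(Q[:,2]),m.sum())
# ring by depth: z in .078-.0845
# rectified views, 5 px/mm centred on (.675,-.12), right=+x world, up=+y
def rect(zp,s=5,h=55):
    g=(np.arange(-h*s,h*s)+.5)/s/1000; X,Y=np.meshgrid(.675+g,-.12-g); uv=proj(c,np.stack([X,Y,np.full_like(X,zp)],-1)).astype(np.float32)
    return cv2.remap(im,uv[...,0],uv[...,1],cv2.INTER_CUBIC)
a,b=rect(.080),rect(.113); cv2.imwrite('pics/rect.png',a)
g=cv2.cvtColor(b,cv2.COLOR_BGR2GRAY); print('median gray')
cv2.imwrite('pics/rect2.png',np.hstack([cv2.resize(a,(400,400)),cv2.resize(b,(400,400))]))
E
```

```text
hood ((646.4085083007812, -66.65448760986328), (105.41622924804688, 216.7871551513672), 28.878610610961914) 0.07683626759383044
bar ((674.186767578125, -114.29473876953125), (49.42439270019531, 15.38630199432373), 82.51168060302734) 0.11344878808127926 822
median gray
```

View pics/rect2.png

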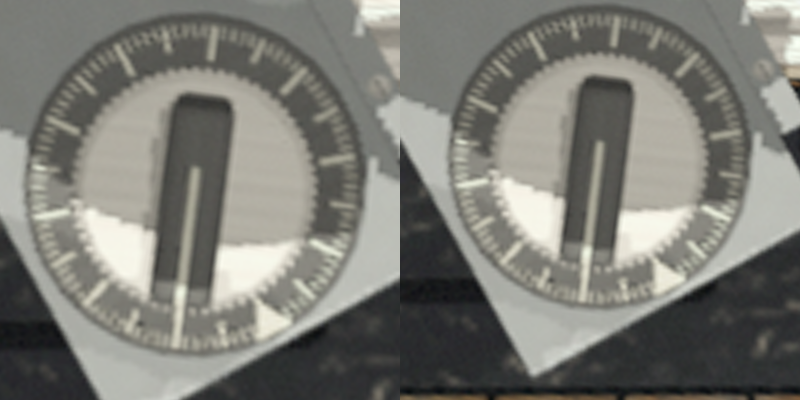

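```bash
cat > bar.py <<'E'
from h import *
import sys
def meas(guess,zlo,zhi,rad,keep=None):
    s=bot.observe();c=cam('wrist'); im,d=grab_frame('wrist')
    if keep: cv2.imwrite(keep,im)
    P=cloud(c,d); z=P[...,2]; m=(z>zlo)&(z<zhi)&(np.hypot(P[...,0]-guess[0],P[...,1]-guess[1])<rad)
    Q=P[m]; r=cv2.minAreaRect((Q[:,:2]*1000).astype(np.float32)); print('rect',np.round(r[0],1),np.round(r[1],1),round(r[2],1),'z',np.median(Q[:,2]).round(4),m.sum(),'tcp',s['position'].round(4),np.degrees(s['tool_rot'][2]).round(2))
    return P,s
if __name__=='__main__':
    P,s=meas((.674,-.116),.107,.12,.04,'pics/w2.png')
    z=P[...,2]; Q=P[(z>.07)&(z<.081)&(abs(P[...,0]-.65)<.2)&(abs(P[...,1]+.07)<.2)]; print(len(Q))
    c=cam('top'); im,d=grab_frame('top'); P=cloud(c,d)
E
python3 -m creep '[[0.06,0.001,-0.001,0.02,0,0,0],[0.06,0.003,-0.002,0.05,0,0,0],[0.06,0.005,-0.002,0.075,0,0,0],[0.06,0.005,-0.002,0.075,0,0,0]]'
python3 bar.py
```

```text
clock: 2.52
position: [0.6727, -0.111, 0.1548]
tool_rot: [-3.138, -0.001, 1.441]
force: [-1.0, -0.8, 0.6]
grip_width: 0.0601
finger_force: 0.0
rect [ 674.5 -114.4] [49.7 15.7] 82.3 z 0.1135 1454 tcp [ 0.6727 -0.111   0.1548] 82.55
29767
```

```bash
python3 - <<'E'
from bar import *
for i in range(3): meas((.674,-.116),.107,.12,.04)
s=bot.observe(); print(s['position'])
c=cam('top'); im,d=grab_frame('top');cv2.imwrite('pics/top1.png',im)
E
```

```text
rect [ 674.3 -114. ] [49.3 15.7] 83.1 z 0.1135 1422 tcp [ 0.674  -0.1121  0.1572] 82.49
rect [ 674.4 -114.1] [49.3 15.9] 83.3 z 0.1135 1439 tcp [ 0.6742 -0.1124  0.1576] 82.47
rect [ 674.5 -114. ] [49.5 16. ] 83.4 z 0.1135 1437 tcp [ 0.6743 -0.1125  0.1577] 82.46
[ 0.67422564 -0.11257562  0.15755979]
```

```bash

python3 -m creep '[[0.06,-0.001,0,0.03,0,0,0],[0.06,-0.002,0.0005,0.055,0,0,0],[0.06,-0.002,0.0005,0.063,0,0,0],[0.06,-0.002,0.0005,0.063,0,0,0]]'
python3 -m creep '[[0.014,0,0,0,0,0,0],[0.010,0,0,0,0,0,0],[0.01,0,0,0,0,0,0]]' 40
python3 -c "
from h import *
s=bot.observe();print(s['position'],s['tool_rot'],s['force'],s['moment'],s['qpos'])"
```

```text
clock: 3.32
position: [0.6741, -0.1147, 0.0937]
tool_rot: [3.141, 0.0, 1.439]
force: [0.1, 0.6, 0.1]
grip_width: 0.0601
finger_force: 0.0
clock: 3.7
position: [0.6748, -0.1147, 0.0942]
tool_rot: [3.14, 0.0, 1.439]
force: [2.4, 0.5, 3.1]
grip_width: 0.0151
finger_force: 42.9
[ 0.67483136 -0.11474219  0.09419944] [3.13950367e+00 2.66198207e-05 1.43884038e+00] [2.3768401  0.45381701 3.12041301] [ 0.01511491 -0.34170473 -0.00296361] [-0.14008384  0.80365536  0.36733238  1.54686579 -0.34980761  0.85447518
  0.22349952]
```

```bash

python3 -m creep '[[0.01,0,0,0,0,0,0.12],[0.01,0,0,0,0,0,0.24],[0.01,0,0,0,0,0,0.36],[0.01,0,0,0,0,0,0.48]]'
python3 -m creep '[[0.01,0,0,0,0,0,0.12],[0.01,0,0,0,0,0,0.24],[0.01,0,0,0,0,0,0.36],[0.01,0,0,0,0,0,0.457],[0.01,0,0,0,0,0,0.457]]'
python3 -m creep '[[0.01,0,0,0,0,0,0]]'
python3 -c "
from h import *
s=bot.observe();print(s['position'],s['tool_rot'],s['force'],s['moment'],s['qpos'])"
```

```text
clock: 4.2
position: [0.6756, -0.115, 0.0942]
tool_rot: [3.138, -0.001, 0.955]
force: [8.5, -2.6, -0.2]
grip_width: 0.015
finger_force: 42.6
clock: 4.82
position: [0.6761, -0.1157, 0.0943]
tool_rot: [3.137, -0.003, 0.5]
force: [12.7, -5.7, -2.0]
grip_width: 0.0151
finger_force: 42.5
clock: 4.95
position: [0.6761, -0.1157, 0.0943]
tool_rot: [3.137, -0.003, 0.502]
force: [12.5, -6.1, -2.4]
grip_width: 0.0149
finger_force: 42.4
[ 0.67611915 -0.11568506  0.09431784] [ 3.1372181  -0.00318006  0.5017412 ] [12.48885284 -6.08042559 -2.4183793 ] [-1.39723217 -2.93014632  0.04198169] [-0.27307392  0.86490586  0.60793288  1.55351154 -0.58346278  0.90508628
 -0.5334783 ]
```

```bash

python3 -m creep '[[0.01,0,0,0,0,0,-0.13],[0.01,0,0,0,0,0,-0.26],[0.01,0,0,0,0,0,-0.39],[0.01,0,0,0,0,0,-0.52],[0.01,0,0,0,0,0,-0.65]]'
python3 -m creep '[[0.01,0,0,0,0,0,-0.13],[0.01,0,0,0,0,0,-0.26],[0.01,0,0,0,0,0,-0.39],[0.01,0,0,0,0,0,-0.52],[0.01,0,0,0,0,0,-0.605]]'
python3 -m creep '[[0.01,0,0,0,0,0,0]]'
python3 -c "
from h import *
s=bot.observe();print(s['position'],s['tool_rot'],s['force'],s['moment'],s['qpos'])"
```

```text
clock: 5.58
position: [0.6754, -0.1149, 0.0942]
tool_rot: [3.139, -0.001, 1.156]
force: [5.1, -1.5, 2.2]
grip_width: 0.0149
finger_force: 42.9
clock: 6.2
position: [0.6742, -0.1149, 0.0941]
tool_rot: [3.141, 0.0, 1.76]
force: [-2.6, 0.3, 7.9]
grip_width: 0.0151
finger_force: 43.6
clock: 6.32
position: [0.6742, -0.1149, 0.0941]
tool_rot: [3.141, -0.0, 1.758]
force: [-2.0, -0.6, 8.3]
grip_width: 0.0152
finger_force: 43.6
[ 0.67419915 -0.11487396  0.0941446 ] [ 3.14081975e+00 -1.02693642e-05  1.75792144e+00] [-2.0040597  -0.58576613  8.32186091] [0.05189167 0.58582525 0.00932622] [-0.09116635  0.78958731  0.28486934  1.54437909 -0.27018156  0.84581875
  0.4807836 ]
```

```bash

python3 -m creep '[[0.01,0,0,0,0,0,0.12],[0.01,0,0,0,0,0,0.24],[0.01,0,0,0,0,0,0.35],[0.01,0,0,0,0,0,0.44],[0.01,0,0,0,0,0,0.44]]'
python3 -m creep '[[0.03,0,0,0,0,0,0],[0.06,0,0,0,0,0,0],[0.06,0,0,0,0,0,0],[0.06,0,0,-0.04,0,0,0],[0.06,0,0,-0.09,0,0,0]]'
python3 - <<'E'
from bar import *
for i in range(2): P,s=meas((.674,-.116),.107,.12,.04,'pics/w3.png')
z=P[...,2]; m=((z>.07)&(z<.081)&(abs(P[...,0]-.65)<.2)&(abs(P[...,1]+.07)<.2)).astype(np.uint8)
k,l,st,ce=cv2.connectedComponentsWithStats(m); i=1+np.argmax(st[1:,4]); Q=P[l==i]; r=cv2.minAreaRect((Q[:,:2]*1000).astype(np.float32)); print(r)
go([.593,.029,.18],np.radians(118.6))
E
```

```text
clock: 6.95
position: [0.675, -0.1147, 0.0942]
tool_rot: [3.139, 0.0, 1.317]
force: [4.8, -1.4, 6.2]
grip_width: 0.0146
finger_force: 43.4
clock: 7.58
position: [0.6733, -0.1146, 0.1835]
tool_rot: [-3.139, 0.001, 1.317]
force: [0.3, -0.2, 0.4]
grip_width: 0.0599
finger_force: 0.0
rect [ 674.9 -114. ] [49.  15.9] 75.7 z 0.1134 1158 tcp [ 0.6733 -0.1146  0.1835] 75.45
rect [ 674.5 -113.9] [48.7 15.4] 75.9 z 0.1135 1066 tcp [ 0.6759 -0.1156  0.191 ] 75.43
((646.3285522460938, -66.62054443359375), (105.44686889648438, 217.23501586914062), 28.851659774780273)
t 7.675 d [ 0.119  -0.1167  0.0078] [ 0.0069  0.0018 -0.7533]
```

```bash

python3 -c "
from h import *
go([.581,.052,.17],np.radians(118.85))"

```

```text
t 7.675 d [ 0.1382 -0.1342  0.0177] [ 0.0069  0.0018 -0.7577]
```

```bash

python3 -m creep '[[0.06,0.034,-0.033,0,0,0,-0.15],[0.06,0.069,-0.067,0,0,0,-0.31],[0.06,0.104,-0.1,0.005,0,0,-0.47],[0.06,0.138,-0.134,0.012,0,0,-0.62],[0.06,0.138,-0.134,0.018,0,0,-0.758]]'
python3 -m creep '[[0.06,0,0,0,0,0,0]]'
python3 - <<'E'
from bar import *
for i in range(2): P,s=meas((.581,.053),.055,.069,.028,'pics/w4.png')
c=cam('wrist');w=proj(c,np.array([.581,.053,.065]));print(w)
E
```

```text
clock: 8.3
position: [0.5773, 0.0564, 0.1649]
tool_rot: [-3.141, -0.002, 2.085]
force: [0.3, -0.6, 0.0]
grip_width: 0.0602
finger_force: 0.0
clock: 8.43
position: [0.5787, 0.0526, 0.165]
tool_rot: [-3.141, -0.0, 2.074]
force: [-0.2, -0.8, 0.3]
grip_width: 0.0597
finger_force: 0.0
rect [587.5  45.1] [18.8 34.8] 23.2 z 0.0652 537 tcp [0.5787 0.0526 0.165 ] 118.86
rect [587.1  44.8] [18.9 34.7] 24.7 z 0.0651 543 tcp [0.579  0.0521 0.1653] 118.67
[319.5891333  198.38402707]
```

View pics/w4.png

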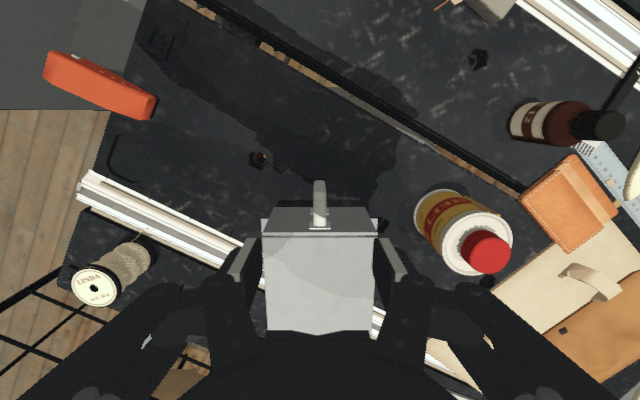

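```bash
python3 - <<'E'
from bar import *
a=np.radians(-61.15);ux=np.array([np.cos(a),np.sin(a)]);uy=np.array([-ux[1],ux[0]])
P,s=meas((.581,.053),.055,.070,.03)
z=P[...,2]; m=(z>.058)&(z<.069)&(np.hypot(P[...,0]-.581,P[...,1]-.053)<.04)
Q=P[m][:,:2]-[.581,.053]; x=Q@ux*1000;y=Q@uy*1000
k=x<10; print('front',np.percentile(x,[0,1,3]),'y',np.percentile(y[k],[1,50,99]),x.max())
print(s['position'],s['tool_rot'])
E
```

```text
rect [586.1  43.9] [21.9 35.7] 28.7 z 0.0653 586 tcp [0.5792 0.0519 0.1653] 118.63
front [-7.37410531 -7.01495561 -6.43676998] y [-5.11944587  0.36639959  5.92849662] 28.607305871005188
[0.57917267 0.05185347 0.16533218] [-3.14153593e+00  2.16402050e-04  2.07041406e+00]
```

```bash

python3 -m creep '[[0.05,0.002,0.0026,0.03,0,0,0],[0.05,0.002,0.0026,0.075,0,0,0],[0.05,0.002,0.0026,0.115,0,0,0],[0.05,0.002,0.0026,0.135,0,0,0],[0.05,0.002,0.0026,0.135,0,0,0]]'
python3 -m creep '[[0.01,0,0,0,0,0,0],[0.008,0,0,0,0,0,0],[0.006,0,0,0,0,0,0],[0.006,0,0,0,0,0,0]]' 60
python3 -c "
from h import *
s=bot.observe();print(s['position'],s['tool_rot'],s['force'],s['moment'],s['qpos'])"
```

```text
clock: 9.2
position: [0.58, 0.0552, 0.0297]
tool_rot: [-3.14, -0.0, 2.073]
force: [0.3, 0.9, 0.4]
grip_width: 0.0502
finger_force: 0.0
clock: 9.7
position: [0.5807, 0.0557, 0.0315]
tool_rot: [3.14, 0.0, 2.075]
force: [-4.9, -0.9, 9.8]
grip_width: 0.0111
finger_force: 58.5
[0.58072418 0.05574374 0.03149963] [3.14029852e+00 2.35504214e-04 2.07452718e+00] [-4.89115463 -0.89082756  9.81113131] [-0.01743063  0.61044765 -0.12131551] [-0.32539031  0.74549331  0.18485202  1.84988946 -0.23498311  0.56599164
  0.5140984 ]
```

```bash

python3 -m creep '[[0.006,0.003,0,-0.001,0,0,0],[0.006,0.006,0,-0.001,0,0,0],[0.006,0.009,0,-0.001,0,0,0],[0.006,0.012,0,-0.001,0,0,0],[0.006,0.015,0,-0.001,0,0,0]]'
```

```text
clock: 10.32
position: [0.5734, 0.0686, 0.0316]
tool_rot: [3.141, 0.001, 2.074]
force: [2.6, -4.9, 2.5]
grip_width: 0.0109
finger_force: 59.2
```

```bash

python3 -m creep '[[0.006,0.01,0,0,0,0,0],[0.006,0.023,0,0,0,0,0],[0.006,0.037,0,0,0,0,0],[0.006,0.051,0,0,0,0,0],[0.006,0.065,0,0,0,0,0]]'
python3 -m creep '[[0.006,0.014,0,0,0,0,0],[0.006,0.028,0,0,0,0,0],[0.006,0.042,0,0,0,0,0],[0.006,0.056,0,0,0,0,0],[0.006,0.07,0,0,0,0,0]]'
python3 -m creep '[[0.006,0.01,0,0,0,0,0],[0.006,0.017,0,0,0,0,0],[0.006,0.021,0,0,0,0,0],[0.006,0.021,0,0,0,0,0]]'
python3 -c "
from h import *
s=bot.observe();p=s['position'];print(p,s['tool_rot'],s['force'],np.hypot(p[0]-.5807,p[1]-.0557))"
```

```text
clock: 10.95
position: [0.5418, 0.1258, 0.0315]
tool_rot: [3.141, 0.001, 2.074]
force: [3.0, -4.2, 3.8]
grip_width: 0.0115
finger_force: 59.3
clock: 11.58
position: [0.508, 0.1871, 0.0315]
tool_rot: [3.141, 0.001, 2.074]
force: [2.1, -5.1, 3.5]
grip_width: 0.0109
finger_force: 59.3
clock: 12.08
position: [0.4977, 0.2056, 0.0316]
tool_rot: [3.141, 0.0, 2.075]
force: [-0.3, -2.6, 7.5]
grip_width: 0.011
finger_force: 59.9
[0.49769218 0.20562236 0.03155057] [3.14129838e+00 4.66232289e-05 2.07491693e+00] [-0.31055128 -2.64631545  7.50910168] 0.17136806178624442
```

```bash

python3 -m creep '[[0.03,0,0,0,0,0,0],[0.05,0,0,0,0,0,0],[0.05,0,0,-0.03,0,0,0],[0.05,0,0,-0.08,0,0,0],[0.05,0,0,-0.13,0,0,0]]'
python3 -m creep '[[0.05,-0.02,0,0,0,0,0.18],[0.05,-0.04,0,0,0,0,0.36],[0.05,-0.06,0,0,0,0,0.54],[0.05,-0.08,0,0,0,0,0.72],[0.05,-0.0985,0,0,0,0,0.9]]'
python3 -m creep '[[0.05,0,0,0,0,0,0.18],[0.05,0,0,0,0,0,0.36],[0.05,0,0,0,0,0,0.54],[0.05,0,0,0,0,0,0.67],[0.05,0,0,0,0,0,0.67]]'
python3 - <<'E'
from bar import *
for i in range(2): P,s=meas((.5452,.1193),.054,.07,.05,'pics/w5.png')
c=cam('top'); im,d=grab_frame('top');cv2.imwrite('pics/top2.png',im)
E
```

```text
clock: 12.7
position: [0.4972, 0.2054, 0.1625]
tool_rot: [-3.141, -0.0, 2.075]
force: [1.6, 0.2, 0.4]
grip_width: 0.05
finger_force: 0.0
clock: 13.32
position: [0.5454, 0.1187, 0.1612]
tool_rot: [-3.141, -0.0, 1.169]
force: [0.0, 1.1, 0.2]
grip_width: 0.0498
finger_force: 0.0
clock: 13.95
position: [0.545, 0.1194, 0.161]
tool_rot: [3.141, 0.001, 0.506]
force: [0.0, 0.0, -0.2]
grip_width: 0.0503
finger_force: 0.0
rect [545.7 117.8] [97.5 33.2] 28.6 z 0.0643 1621 tcp [0.545  0.1194 0.161 ] 28.99
rect [545.7 118.1] [97.2 33.6] 28.6 z 0.0643 1630 tcp [0.5451 0.1194 0.1611] 29.12
```

View pics/w5.png

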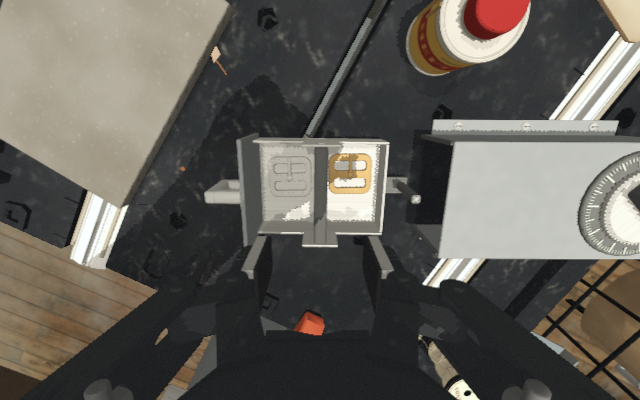

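```bash

python3 -m creep '[[0.05,0,0.0005,0.04,0,0,0.005],[0.05,0,0.0005,0.08,0,0,0.005],[0.05,0,0.0005,0.11,0,0,0.005],[0.05,0,0.0005,0.121,0,0,0.005],[0.05,0,0.0005,0.121,0,0,0.005]]'
python3 -m creep '[[0.03,0,0,0,0,0,0],[0.01,0,0,0,0,0,0],[0.006,0,0,0,0,0,0],[0.006,0,0,0,0,0,0]]' 100
python3 -c "
from h import *
s=bot.observe();print(s['position'],s['tool_rot'],s['force'],s['moment'],s['qpos'])"
```

```text
clock: 14.72
position: [0.5456, 0.1185, 0.0405]
tool_rot: [-3.141, 0.0, 0.5]
force: [0.6, 0.2, 0.4]
grip_width: 0.0499
finger_force: 0.0
clock: 15.22
position: [0.5462, 0.1187, 0.0415]
tool_rot: [3.141, -0.002, 0.5]
force: [-1.6, -1.6, 13.8]
grip_width: 0.0101
finger_force: 98.3
[0.54619053 0.11871101 0.04151082] [ 3.14138299e+00 -1.74987636e-03  4.99768502e-01] [-1.61569559 -1.62829654 13.78408498] [-0.27229373  0.48358229  0.08611043] [-0.7071695   0.78650663  0.56549439  1.92702899 -0.69840751  0.63124277
 -0.76185914]
```

```bash

python3 -m creep '[[0.006,0,0,-0.003,0,0,0],[0.006,0,0,-0.01,0,0,0],[0.006,0,0,-0.02,0,0,0],[0.006,0,0,-0.032,0,0,0],[0.006,0,0,-0.045,0,0,0]]'
python3 -m creep '[[0.006,0,0,-0.01,0,0,0],[0.006,0,0,-0.015,0,0,0],[0.006,0,0,-0.015,0,0,0]]'
python3 - <<'E'
from h import *
s=bot.observe();print(s['position'],s['tool_rot'],s['force'],s['moment'])
c=cam('top'); im,d=grab_frame('top'); P=cloud(c,d); z=P[...,2]
m=((z>.012)&(z<.025)&(P[...,0]>.35)&(P[...,0]<.75)&(P[...,1]>.2)&(P[...,1]<.55)).astype(np.uint8)
k,l,st,ce=cv2.connectedComponentsWithStats(m); i=1+np.argmax(st[1:,4]); r=cv2.minAreaRect((P[l==i][:,:2]*1000).astype(np.float32)); print(r)
cv2.imwrite('pics/top3.png',im)
c=cam('wrist'); im,d=grab_frame('wrist'); cv2.imwrite('pics/w6.png',im); P=cloud(c,d);z=P[...,2]
m=((z>.01)&(z<.028)&(P[...,1]>.2)); print(m.sum(),np.median(z[m]))
E
```

```text
clock: 15.85
position: [0.5455, 0.1187, 0.0863]
tool_rot: [3.142, -0.0, 0.5]
force: [0.6, 0.1, -5.1]
grip_width: 0.0098
finger_force: 97.6
clock: 16.23
position: [0.5456, 0.1188, 0.1005]
tool_rot: [-3.142, -0.0, 0.5]
force: [-0.6, 0.0, -5.7]
grip_width: 0.0102
finger_force: 97.6
[0.54557404 0.1188074  0.10052643] [-3.14158506e+00 -3.52250384e-04  4.99972444e-01] [-0.58654036  0.03325286 -5.73970246] [ 0.03182867 -0.02581049  0.01051755]
((545.6586303710938, 358.79168701171875), (166.31028747558594, 235.37351989746094), 83.57160949707031)
30503 0.019376725187195215
```

View pics/w6.png

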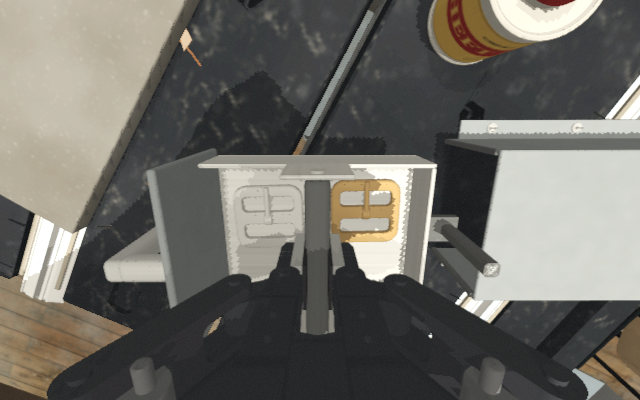

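```bash

python3 -m creep '[[0.006,0.005,-0.009,0,0,0,0],[0.006,0.014,-0.026,0,0,0,-0.02],[0.006,0.026,-0.048,0,0,0,-0.08],[0.006,0.038,-0.070,0,0,0,-0.16],[0.006,0.050,-0.092,0,0,0,-0.25]]'
python3 -c "
from h import *
go([.5445,.3595,.1005],1.459);s=bot.observe();print(s['position'],s['tool_rot'])"
```

```text
clock: 16.95
position: [0.5451, 0.2258, 0.1002]
tool_rot: [-3.141, -0.0, 0.757]
force: [-0.0, -0.1, -4.8]
grip_width: 0.0094
finger_force: 97.7
t 16.95 d [ 0.0914 -0.0976 -0.0003] [-1.000e-04 -1.000e-04 -7.018e-01]
[0.54508862 0.22576123 0.10023355] [-3.14148140e+00 -3.95147859e-05  7.57179195e-01]
```

```bash

python3 -m creep '[[0.006,0.019,-0.020,0,0,0,-0.11],[0.006,0.039,-0.041,0,0,0,-0.24],[0.006,0.059,-0.063,0,0,0,-0.38],[0.006,0.077,-0.082,0,0,0,-0.51],[0.006,0.087,-0.093,0,0,0,-0.62]]'
python3 -m creep '[[0.006,0,0,0,0,0,-0.06],[0.006,0,0,0,0,0,-0.082],[0.006,0,0,0,0,0,-0.082]]'
python3 - <<'E'
from h import *
go([.5445,.3595,.1005],1.459);s=bot.observe();print(s['position'],s['tool_rot'],s['force'])
c=cam('wrist'); im,d=grab_frame('wrist'); cv2.imwrite('pics/w7.png',im)
a=np.radians(-6.4);
# slab edges by wrist cloud, in a frame turned with slab
P=cloud(c,d);z=P[...,2]; ux=np.array([np.cos(a),np.sin(a)]);uy=np.array([-ux[1],ux[0]])
m=(z>.012)&(z<.026)&(P[...,1]>.2); Q=P[m]; r=cv2.minAreaRect((Q[:,:2]*1000).astype(np.float32)); print(r,np.median(Q[:,2]),m.sum())
X=Q[:,:2]@ux;Y=Q[:,:2]@uy; print(np.percentile(X,[.5,99.5]),np.percentile(Y,[.5,99.5]),'tcp',s['position'][:2]@ux,s['position'][:2]@uy)
E
```

```text
clock: 17.58
position: [0.545, 0.3535, 0.1001]
tool_rot: [-3.141, -0.0, 1.379]
force: [-0.6, -0.6, -6.2]
grip_width: 0.0098
finger_force: 97.7
clock: 17.95
position: [0.5455, 0.3509, 0.1003]
tool_rot: [-3.142, 0.0, 1.452]
force: [0.8, -0.4, -4.7]
grip_width: 0.0096
finger_force: 97.8
t 17.95 d [ 0.0084 -0.0021 -0.0002] [-0.0001  0.0001 -0.0069]
[0.54554356 0.35092346 0.10027849] [-3.14154067e+00  7.23071774e-05  1.45210184e+00] [ 0.75863644 -0.44116805 -4.69169538]
((595.0025024414062, 345.6728210449219), (205.38088989257812, 366.71697998046875), 74.14715576171875) 0.01887419890280137 23592
[0.38387541 0.70751398] [0.29790816 0.5033641 ] tcp 0.5030266292559132 0.4095476323776012
```

View pics/w7.png

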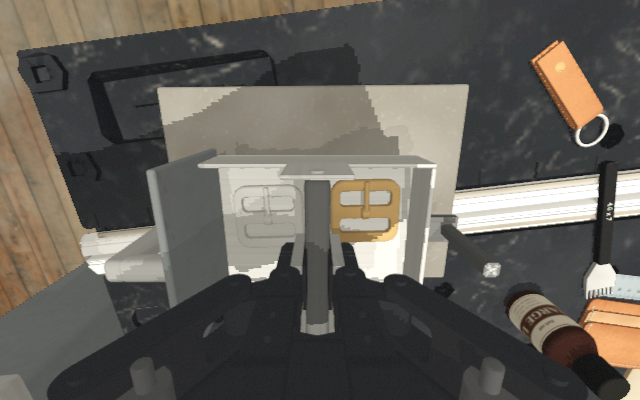

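```bash
python3 - <<'E'
from h import *
c=cam('wrist'); a,b=[atz(c,u,v,.018)[:2] for u,v in((158,87),(468,86))]
print(a,b,np.linalg.norm(b-a)); u=(b-a)/np.linalg.norm(b-a); n=np.array([u[1],-u[0]]); print('centre',(a+b)/2+n*.0825,np.degrees(np.arctan2(u[1],u[0])))
E
```

```text
[0.43677071 0.45701986] [0.66783609 0.43032001] 0.23260286210714912
centre [0.54283345 0.36171525] -6.591353913189558
```

```bash

python3 -m creep '[[0.006,0.005,-0.001,0.004,0,0,0],[0.006,0.009,-0.0026,0.014,0,0,-0.007],[0.006,0.0094,-0.0026,0.024,0,0,-0.007],[0.006,0.0094,-0.0026,0.031,0,0,-0.007],[0.006,0.0094,-0.0026,0.034,0,0,-0.007]]'
python3 -m creep '[[0.006,0,0,0.002,0,0,0],[0.006,0,0,0.004,0,0,0],[0.006,0,0,0.0055,0,0,0],[0.006,0,0,0.0055,0,0,0]]'
python3 -c "
from h import *
s=bot.observe();print(s['position'],s['tool_rot'],s['force'],s['moment'])"
```

```text
clock: 18.62
position: [0.544, 0.36, 0.0656]
tool_rot: [-3.141, 0.001, 1.458]
force: [0.5, 0.4, -6.3]
grip_width: 0.0096
finger_force: 97.8
clock: 19.12
position: [0.5441, 0.3604, 0.0608]
tool_rot: [-3.142, -0.0, 1.459]
force: [0.1, 0.0, -5.7]
grip_width: 0.0097
finger_force: 97.8
[0.5441356  0.36037359 0.06078   ] [-3.14158424e+00 -1.08813814e-05  1.45876818e+00] [ 0.10933292  0.02377722 -5.68766277] [-0.02741207 -0.00778632  0.02333247]
```

Not yet touching; lower in half-millimetre steps.

```bash

python3 -m creep '[[0.006,0,0,0.0006,0,0,0],[0.006,0,0,0.0012,0,0,0],[0.006,0,0,0.0012,0,0,0]]'
python3 -m creep '[[0.006,0,0,0.0006,0,0,0],[0.006,0,0,0.0012,0,0,0],[0.006,0,0,0.0012,0,0,0]]'
```

```text
clock: 19.5
position: [0.5442, 0.3606, 0.06]
tool_rot: [3.141, -0.0, 1.459]
force: [-3.0, -0.0, 3.1]
grip_width: 0.0096
finger_force: 99.0
clock: 19.88
position: [0.5443, 0.3606, 0.06]
tool_rot: [3.142, -0.001, 1.459]
force: [-10.3, -3.2, 23.4]
grip_width: 0.0096
finger_force: 102.1
```

```bash

python3 -m creep '[[0.006,0,0,-0.0011,0,0,0],[0.006,0,0,-0.0011,0,0,0]]' 
python3 -m creep '[[0.02,0,0,-0.0011,0,0,0],[0.04,0,0,-0.0011,0,0,0],[0.045,0,0,-0.0011,0,0,0],[0.045,0,0,-0.02,0,0,0],[0.045,0,0,-0.05,0,0,0]]' 20
python3 -m creep '[[0.045,0,0,-0.05,0,0,0],[0.045,0,0,-0.1,0,0,0],[0.045,0,0,-0.13,0,0,0],[0.045,0,0,-0.13,0,0,0]]'
python3 - <<'E'
from h import *
im,d=grab_frame('wrist'); cv2.imwrite('pics/w8.png',im)
im,d=grab_frame('scene'); cv2.imwrite('pics/s8.png',im)
w=cv2.imread('pics/w8.png'); cv2.imwrite('pics/f8.png',np.vstack([w[:,:],im])[:, :].copy() if 0 else cv2.resize(np.hstack([w,im]),(800,250)))
E
```

```text
clock: 20.12
position: [0.5443, 0.3606, 0.06]
tool_rot: [3.141, -0.001, 1.459]
force: [-4.8, -1.1, 10.4]
grip_width: 0.0101
finger_force: 100.0
clock: 20.75
position: [0.544, 0.3601, 0.1105]
tool_rot: [-3.141, 0.001, 1.459]
force: [-0.3, 0.4, 0.3]
grip_width: 0.0449
finger_force: 0.0
clock: 21.25
position: [0.5451, 0.3607, 0.2432]
tool_rot: [3.138, -0.003, 1.459]
force: [0.1, 0.1, -1.0]
grip_width: 0.0451
finger_force: 0.0
```

View pics/f8.png

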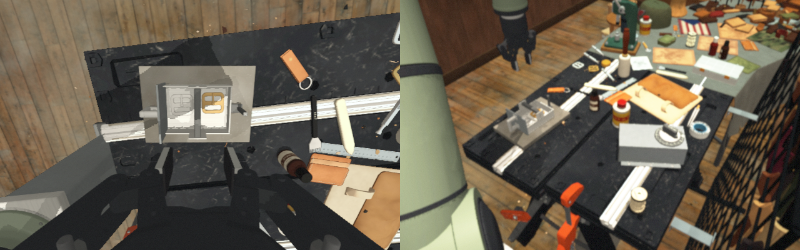

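The tray stands flat in the middle of the slab (about (197,106) in the left picture) with both buckles in it. The spool, tin and bottle are where they were and the gripper is clear.

```bash
python3 -c "
from workcell import job
print(job.job_done())"
```

```text
the job is handed in; nothing more can be done
None
```

The job is handed in at about 21 s: the dial was turned to 25, 5 and 12, and the tray was drawn out by its pull and released, then carried by its cross bar and set flat in the middle of the slab with both buckles in it and the spool, tin and bottle untouched; no verdict was shown.

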